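# Refill the tilt-out counter bin with sample tubes

### The job

Pull the wooden cabinet's tilt-out bin fully open, down to its stop, and tip all three sample tubes out of the metal scoop into the open bin, using the scoop and not your fingers on the tubes. Then stand the empty scoop upright on the counter again and push the bin fully shut, leaving the gift bags and the plant where they are.

Things in the scene. Friction and masses are not known exactly. Their poses are not given: they have to be found in the camera images.
- bin (a joint): tilt-out bin of the cabinet, hinged at the foot of its front panel: 0 = shut, growing as the top of the front tips out of the cabinet, 0.70 rad at the firm stop (fully open). A stiff friction hinge: it stays at any angle where it is left and takes about 2 to 5 N at the handle to move. It may start a little ajar.
- bin_hinge (a point): point on the bin's hinge line: mid-width, inner face of the front panel at its foot, 29 mm above the counter. Axes turn with the bin: x into the bin, y along the hinge, z up the panel; opening turns z towards -x. In these axes (mm): front panel x -12 to 0, z 0 to 156, 200 wide; floor 6 thick, x 0 to 100; back wall x 94 to 100, 120 high; 6 thick side walls, outer faces y +-94.
- bin_mouth (a point): middle of the bin's open top, at (47, 0, 138) mm in the hinge point's axes, turning with the bin. The side walls are 120 mm high (150 mm over x 0 to 50). Fully open, the mouth to pour into, between the panel's top edge and the cabinet's front plane, is about 100 mm wide and 176 mm long; the panel's top edge is then 148 mm and the back wall's top 184 mm above the counter.
- bin_handle (a point): middle of the brass bar handle of the bin, in the hinge point's axes at (-70, 0, 142) mm: a round bar 12 mm thick, 100 mm long along y, its centre 58 mm off the front panel (52 mm gap) on a post at each end. Turns with the bin. Can be pinched from above with the fingers closing across the bar.
- cabinet: dark wooden counter cabinet, fixed, 172 mm deep, 228 mm wide, 196 mm high. Origin on the counter at the middle of its front edge; x points from the front into the cabinet, y along its width, z up. The bin fills its front.
- scoop: loose metal scoop, about 0.25 kg, standing on the counter: trough 94 mm long, 88 mm wide over 4 mm side walls, 45 mm high, 5 mm floor; the front is a ramp rising at 35 degrees to the pouring lip. Origin under the middle of its floor (underside at z = 0 as it stands); x to the lip, y across, z up. Back wall at x = -49 mm. The tubes lie in it at the start.
- scoop_grip (a point): grip point on the scoop's black handle, at (-79, 0, 87) mm in the scoop's frame. The handle is a flat bar 12 mm thick, 36 mm wide (along y), 85 mm long, rising from the back wall's top, raked 35 degrees backwards along (-0.574, 0, 0.819) of the scoop; it runs on 30 mm beyond this point. Grip it across its thickness, fingers coming down along the handle, tilted 35 degrees.
- scoop_lip (a point): middle of the scoop's pouring lip (top of the ramp), at (86, 0, 31) mm in the scoop's frame, 80 mm wide. Tubes roll out when the scoop is tipped lip-down by clearly more than 35 degrees, all of them by 65 to 70 degrees.
- tube0: capped white sample tube with green bands, round-ended, 66 mm long, 26 mm diameter, 35 g, rigid. Origin at its centre, y along it. Lies across the scoop.
- tube1: the same, with orange bands.
- tube2: the same, with blue bands.
- bag_green: bystander: green stiff gift bag, 80 x 120 x 150 mm high (cord loops 55 mm higher), origin under its middle. Leave alone.
- bag_brown: bystander: brown stiff gift bag, 75 x 110 x 130 mm high (cord loops 55 mm higher), origin under its middle. Leave alone.
- plant_pot: bystander: terracotta pot 84 mm across, 75 mm high, with leaves up to 140 mm. Origin under its middle. Leave alone.
Not all that is in view belongs to the job. What is shaped like the tube2 but yellow is not meant.

How it is judged:
By the outcome, as a careful person would: the job done as asked, in the order asked, and still so for the second after the job is handed in, with the robot touching nothing.
It also fails if it takes over 64 s, if anything falls off the work surface, if the arm or the gripper's body presses on something with over 40 N, if the wrist force passes 120 N, or if a joint passes its speed limit or range.

### The arm

A 6-joint arm with a two-finger parallel gripper is mounted at the origin on the work surface. World frame = base frame: x ahead of the robot, y to its left, z up, the work surface at z = 0. Lengths are in m, angles in rad, forces in N, time in s.
With the tool pointing down it reaches from about 0.35 to 0.775 m from the base axis. Payload 5.5 kg.
Tool frame: the origin (TCP) lies between the finger pads; the fingertips stand 11 mm ahead of it and the grasp point (between the pads) lies 8 mm behind it (tips_ahead is the distance from the TCP to the fingertips, in m); z points along the fingers, y is the line along which they close (so a half turn about z gives the same grasp; the last joint's range is limited). The gripper opens to 85 mm and grips with 20 to 120 N. Pads are 22 mm wide; open, the fingers measure 114 mm over their backs; the gripper's body (76 mm by 85 mm) begins 54 mm behind the grasp point. The pads swing forward as they close: fully open they stand 13 mm farther back than shut.
Start: joints at [1.102, 0.313, 0.046, 1.304, 0, 1.431], TCP at [0.186, 0.544, 0.242] pointing down, gripper open.
Joint ranges: [-2.76, 2.76], [-0.86, 1.69], [-1.03, 1.26], [-2.2, 2.34], [-1.47, 1.5], [-3.14, 3.14]. Speed limits (rad/s): [2.57, 2.57, 3.14, 3.14, 3.14, 3.14].

### API

Orientations are given as a unit quaternion [w, x, y, z].
In Python, from workcell import * gives the robot as it stands. The module is installed in compiled form; this text tells all that it offers.
- The arm moves only by the tool jog_arm, never from a script. Its argument "moves" is a list of rows, each an object with "fingers": the closure, from 0 (fully open) to 1 (shut); "slide": the shift along the tool's x, y, z in mm, a list of three; "angular": the turn, a rotation vector about the tool's x, y, z in degrees, a list of three. A call has 1 to 10 rows; each row is the pose to reach, as a shift and turn from the pose commanded when the call began, along the tool's axes at that moment; what a row does not reach only later rows make up. A row lasts 1/12 s, in which the tool goes at most 41.7 mm and 7.16 degrees, less where a joint would pass 70% of its speed; a pose out of reach is approached as far as the arm can. A call with a gripper value outside its range is refused whole. The fingers move at their own pace and stop on an object; "squeeze" is the grip in N (left out, the last holds). Time passes only in rows, so rows that repeat a pose let the fingers close. It gives the time, the measured TCP pose, the force, the opening and the grip force at its end, in the units of the state.
- get_state(): the state, without advancing time (a new reading comes with each control period).
- read_camera(name): name is "side" or "top" or "wrist"; returns a dict with "color" (384x512x3 uint8, red, green, blue), "fovy" (degrees; the focal length in pixels is half the picture's height over the tangent of half this angle, whatever the lens; pixels are square), "cx", "cy" (the principal point, pixels), "world_from_camera" (4x4, takes a point from camera to world coordinates); the wrist camera has in their place "tool_from_camera" (4x4, takes a point from camera to tool coordinates, whose origin is the TCP and whose axes are the flange's). Camera axes: x right, y down, z forward; pixel columns grow to the right and rows downward; lengths in m; the calibration is good to about 2 mm. A picture is of the moment at which its call begins: read the wrist's pose just before it. There is no depth.
- hand_in(): hands the job in; it is judged then, once.
Trained networks look in a picture, given as the dict that the camera call returned (one of the last four; its "shot" number tells which), for a name from the list of things; names that differ only in an ending like _2 or _b are one class to them, and where a whole thing is asked for, a point or a joint stands for the part that bears it (a point fixed in the world has none). Each returns a list of dicts, best first, with "p" (0 to 1); they miss things now and then, are a little off and sometimes report something else, mostly with a low value. They report only what shows in the picture. A call takes as long as a camera call. They do not tell look-alikes from the thing itself.
- look_for(target, picture): "point" ([column, row] in pixels, amid what is visible of it).
- tip_of(target, picture): "point" ([column, row] in pixels: a listed point, or the origin of a listed thing).
The state is a dict: "clock": time; "joint_pos": joint angles; "qvel": joint speeds; "tau": joint torques, N m; "tcp_pos": TCP position; "orientation": TCP orientation; "wrist_force": force on the tool from outside, world axes, zero at the start; "ft_torque": the same for the moment, N m; "finger_gap": finger opening in m; "grip_force": force on a finger pad.
Only numpy, scipy, OpenCV 4.12 (cv2) and the standard library are available. Lean on these libraries where they do the work, as an engineer would, in place of code of your own. Each camera call takes 0.05 s, during which the arm holds its last target. There are 200 camera calls.

## Working session

There is one attempt and no reset: what is moved stays moved. The work goes in short steps, Python scripts to look and compute and a tool call to move; the robot and the scene stay as the last step left them, time stands still between calls to the robot, and variables do not carry over. Pictures are saved under pics/ and viewed, at most 13 in all, crops included, and the job is handed in when it is done.

Besides the shell and the picture viewer there is one more tool, called after ">>>" by a JSON object that holds its "method" and its "body", one argument or row to a line. jog_arm: Moves the arm, as the interface text tells. Its arguments: {"type":"object","properties":{"moves":{"type":"array","items":{"type":"object","properties":{"fingers":{"type":"number"},"slide":{"type":"array","items":{"type":"number"}},"angular":{"type":"array","items":{"type":"number"}}}}},"squeeze":{"type":"number"}},"required":["moves"]}

```bash
mkdir -p pics
cat > h.py <<'E'
from workcell import *
import numpy as np, cv2
from scipy.spatial.transform import Rotation as R
def rot(q): return R.from_quat([q[1],q[2],q[3],q[0]])
def ray(pic,px,st=None):
    f=pic['color'].shape[0]/2/np.tan(np.radians(pic['fovy'])/2)
    d=np.array([(px[0]-pic['cx'])/f,(px[1]-pic['cy'])/f,1.])
    if 'world_from_camera' in pic: T=np.array(pic['world_from_camera'])
    else:
        W=np.eye(4);W[:3,:3]=rot(st['orientation']).as_matrix();W[:3,3]=st['tcp_pos'];T=W@np.array(pic['tool_from_camera'])
    return T[:3,3],T[:3,:3]@d
def atz(pic,px,z,st=None):
    o,d=ray(pic,px,st);return o+d*(z-o[2])/d[2]
def meet(rays):
    A=np.zeros((3,3));b=np.zeros(3)
    for o,d in rays:
        d=d/np.linalg.norm(d);P=np.eye(3)-np.outer(d,d);A+=P;b+=P@o
    p=np.linalg.solve(A,b)
    return p,[float(np.linalg.norm(np.cross(p-o,d/np.linalg.norm(d)))) for o,d in rays]
def save(pic,n): cv2.imwrite('pics/'+n,pic['color'][:,:,::-1])
E
python3 - <<'E'
from h import *
s=get_state();print(s)
P={n:read_camera(n) for n in('side','top')}
save({'color':np.vstack([P['side']['color'],P['top']['color']])[:, :]},'a.png') if 0 else [save(P[n],n+'0.png') for n in P]
for n in P: print(n,np.round(P[n]['world_from_camera'],3).tolist(),P[n]['fovy'])
for t in ['bin_hinge','bin_mouth','bin_handle','cabinet','scoop','scoop_grip','scoop_lip','tube0','tube1','tube2','bag_green','bag_brown','plant_pot']:
    r={}
    for n in P:
        a=tip_of(t,P[n]); r[n]=a
        print(t,n,[(np.round(k['point']).tolist(),round(k['p'],2)) for k in a[:3]])
    if all(r.values()): p,e=meet([ray(P[n],r[n][0]['point']) for n in P]);print('   ',p.round(4),np.round(e,4))
E
```

```text
{'clock': 0.0, 'joint_pos': array([ 1.10237289e+00,  3.14002408e-01,  4.49580249e-02,  1.30357789e+00,
       -1.23643217e-06,  1.43120286e+00]), 'qvel': array([-0.00059554, -0.00040091,  0.00011962, -0.00050406, -0.00075308,
        0.00108025]), 'tau': array([ 7.60184812e-04, -4.80625498e+01,  2.98533440e+01,  1.92614493e-02,
       -7.17797593e-05, -2.58787253e-06]), 'tcp_pos': array([0.18546981, 0.5437468 , 0.24139913]), 'orientation': array([-2.72705625e-04,  1.63675163e-01,  9.86513866e-01, -8.71291525e-04]), 'wrist_force': array([-0.24859645, -0.11977883,  0.11622168]), 'ft_torque': array([ 0.04154891, -0.02078544, -0.00373645]), 'grip_force': 0.0, 'finger_gap': 0.0855038529013387}
side [[0.358, 0.886, -0.294, 0.835], [0.934, -0.342, 0.103, -0.229], [-0.009, -0.311, -0.95, 1.021], [0.0, 0.0, 0.0, 1.0]] 57.487230948540514
top [[0.009, -0.996, 0.091, 0.47], [-1.0, -0.007, 0.017, -0.114], [-0.016, -0.091, -0.996, 1.039], [0.0, 0.0, 0.0, 1.0]] 52.13273230013447
bin_hinge side [([335.0, 169.0], 0.59)]
bin_hinge top [([158.0, 186.0], 0.97)]
    [0.5611 0.1278 0.055 ] [0.0047 0.0047]
[... 1144 characters left out ...]
 0.3501 -0.1799 -0.2758] [0.0368 0.0368]
tube2 side [([234.0, 181.0], 0.72), ([251.0, 140.0], 0.71), ([214.0, 152.0], 0.58)]
tube2 top [([284.0, 266.0], 0.61), ([278.0, 223.0], 0.53), ([263.0, 225.0], 0.53)]
    [ 0.3501 -0.1799 -0.2758] [0.0368 0.0368]
bag_green side [([189.0, 270.0], 0.71)]
bag_green top [([355.0, 141.0], 0.78)]
    [ 0.6825 -0.3693  0.0422] [0.0002 0.0002]
bag_brown side [([272.0, 258.0], 0.73), ([185.0, 270.0], 0.69)]
bag_brown top [([262.0, 123.0], 0.68)]
    [ 0.7341 -0.1386  0.0205] [0.0063 0.0063]
plant_pot side [([144.0, 204.0], 0.91), ([338.0, 174.0], 0.51)]
plant_pot top [([387.0, 242.0], 0.92), ([176.0, 179.0], 0.59)]
    [ 0.4277 -0.4569 -0.0183] [0.0082 0.0082]
```

View pics/side0.png

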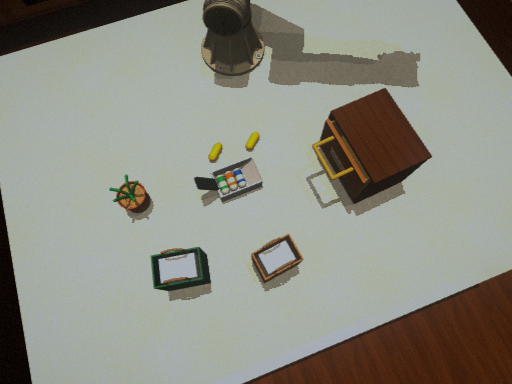

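View pics/top0.png

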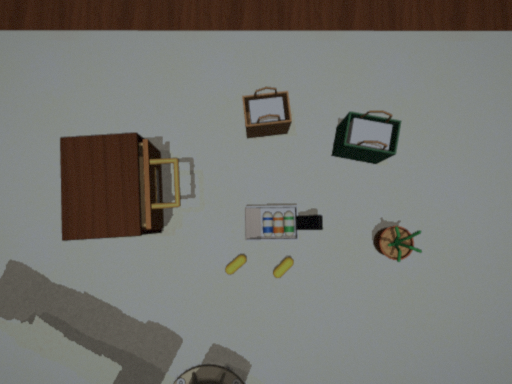

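The side view shows the cabinet at the upper right with its handle at about (325,160), and the scoop at (233,183) with its handle to the left. In the top view the cabinet is at (100,187) with its handle bar at x≈177, the scoop at (272,222) with its lip to the left, and two yellow decoys below it. The bin opens towards -y.

```bash
cat >> h.py <<'E'
def go(p,M,s=None):
    """tool-frame slide (mm) and angular (deg) from the present pose to TCP p, rotation M (columns = tool axes)"""
    s=s or get_state();C=rot(s['orientation'])
    sl=C.inv().apply(np.array(p)-s['tcp_pos'])*1000
    an=(C.inv()*R.from_matrix(M)).as_rotvec(degrees=True)
    print('slide',sl.round(1).tolist(),'angular',an.round(2).tolist(),'rows>=',round(max(np.linalg.norm(sl)/41.7,np.linalg.norm(an)/7.16),1))
def frame(z,y):
    z=np.array(z,float);z/=np.linalg.norm(z);y=np.array(y,float);y-=z*(y@z);y/=np.linalg.norm(y)
    return np.c_[np.cross(y,z),y,z]
E
python3 - <<'E'
from h import *
t=read_camera('top');sd=read_camera('side');w=read_camera('wrist')
print(np.round(w['tool_from_camera'],3).tolist(),w['fovy'])
g=cv2.cvtColor(t['color'],cv2.COLOR_RGB2HSV)
c=[atz(t,p,.196) for p in [(60,137),(137,133),(141,238),(62,240)]];print(np.round(c,3).tolist())
# handle bar: yellow-brass pixels
for n,P in(('top',t),('side',sd)):
    h=cv2.cvtColor(P['color'],cv2.COLOR_RGB2HSV)
    m=((h[...,0]>15)&(h[...,0]<32)&(h[...,1]>130)&(h[...,2]>110)).astype(np.uint8)
    k,l,st,ce=cv2.connectedComponentsWithStats(m)
    print(n,[(st[i].tolist()) for i in range(1,k) if st[i][4]>15])
for z in (.16,.171): print([atz(t,p,z).round(4).tolist() for p in [(177,158),(177.5,207)]])
go([.56,.0,.33],frame([0,0,-1],[0,1,0]))
E
```

```text
[[0.0, -0.966, -0.259, 0.064], [1.0, 0.0, -0.001, -0.0], [0.001, -0.259, 0.966, -0.133], [0.0, 0.0, 0.0, 1.0]] 64.76585309402816
[[0.656, 0.316, 0.196], [0.666, 0.146, 0.196], [0.437, 0.13, 0.196], [0.432, 0.3, 0.196]]
top [[150, 159, 22, 5, 50], [173, 159, 7, 47, 68], [226, 256, 20, 18, 161], [273, 258, 20, 19, 156]]
side [[246, 132, 13, 17, 122], [313, 136, 40, 43, 305], [209, 143, 13, 17, 129], [135, 185, 9, 10, 45], [122, 187, 7, 6, 21], [122, 199, 7, 7, 21]]
[[0.6171, 0.0638, 0.16], [0.5058, 0.0599, 0.16]]
[[0.6153, 0.0616, 0.171], [0.5054, 0.0577, 0.171]]
slide [-530.0, -394.2, -87.7] angular [0.01, 0.0, -18.84] rows>= 16.0
```

>>> {"method": "jog_arm", "body": {
  "moves": [
    {"slide":[0,0,-80],"angular":[0,0,0]},
    {"slide":[0,0,-80]},
    {"slide":[-530,-394,-88],"angular":[0,0,-16]},
    {"slide":[-530,-394,-88],"angular":[0,0,-16]},
    {"slide":[-530,-394,-88],"angular":[0,0,-16]},
    {"slide":[-530,-394,-88],"angular":[0,0,-16]},
    {"slide":[-530,-394,-88],"angular":[0,0,-16]},
    {"slide":[-530,-394,-88],"angular":[0,0,-16]},
    {"slide":[-530,-394,-88],"angular":[0,0,-16]},
    {"slide":[-530,-394,-88],"angular":[0,0,-16]}
  ]
}}

```text
schema error: expected keys fingers, slide, angular
```

Run:
```python
from h import *
go([.56,.0,.34],frame([0,0,-1],[-.05,1,0]))
```

```text
slide [-530.0, -394.2, -97.7] angular [0.01, 0.0, -21.7] rows>= 16.0
```

>>> {"method": "jog_arm", "body": {
  "moves": [
    {"fingers":0,"slide":[0,0,-80],"angular":[0,0,0]},
    {"fingers":0,"slide":[0,0,-80],"angular":[0,0,0]},
    {"fingers":0,"slide":[-530,-394,-98],"angular":[0,0,-21.7]},
    {"fingers":0,"slide":[-530,-394,-98],"angular":[0,0,-21.7]},
    {"fingers":0,"slide":[-530,-394,-98],"angular":[0,0,-21.7]},
    {"fingers":0,"slide":[-530,-394,-98],"angular":[0,0,-21.7]},
    {"fingers":0,"slide":[-530,-394,-98],"angular":[0,0,-21.7]},
    {"fingers":0,"slide":[-530,-394,-98],"angular":[0,0,-21.7]},
    {"fingers":0,"slide":[-530,-394,-98],"angular":[0,0,-21.7]},
    {"fingers":0,"slide":[-530,-394,-98],"angular":[0,0,-21.7]}
  ]
}}

```text
clock: 2.38
tcp_pos: [0.3707, 0.2749, 0.3316]
orientation: [0.0, -0.025, 1.0, 0.0]
wrist_force: [0.2, 0.2, 0.2]
finger_gap: 0.0856
grip_force: 0.0
```

Run:
```python
from h import *
go([.56,.0,.34],frame([0,0,-1],[-.05,1,0]))
```

```text
slide [-175.2, -284.1, -8.4] angular [0.02, 0.05, 0.02] rows>= 8.0
```

>>> {"method": "jog_arm", "body": {
  "moves": [
    {"fingers":0.4,"slide":[-175,-284,-8],"angular":[0,0,0]},
    {"fingers":0.4,"slide":[-175,-284,-8],"angular":[0,0,0]},
    {"fingers":0.4,"slide":[-175,-284,-8],"angular":[0,0,0]},
    {"fingers":0.4,"slide":[-175,-284,-8],"angular":[0,0,0]},
    {"fingers":0.4,"slide":[-175,-284,-8],"angular":[0,0,0]},
    {"fingers":0.4,"slide":[-175,-284,-8],"angular":[0,0,0]},
    {"fingers":0.4,"slide":[-175,-284,-8],"angular":[0,0,0]},
    {"fingers":0.4,"slide":[-175,-284,-8],"angular":[0,0,0]},
    {"fingers":0.4,"slide":[-175,-284,-8],"angular":[0,0,0]},
    {"fingers":0.4,"slide":[-175,-284,-8],"angular":[0,0,0]}
  ]
}}

```text
clock: 3.22
tcp_pos: [0.5599, -0.0004, 0.3381]
orientation: [-0.001, -0.023, 1.0, 0.0]
wrist_force: [-0.1, 0.1, -0.2]
finger_gap: 0.0515
grip_force: 0.0
```

Run:
```python
from h import *
import pickle
s=get_state();w=read_camera('wrist');save(w,'w1.png')
pickle.dump((s,w),open('w1.pkl','wb'))
print(s['tcp_pos'])
t=read_camera('top')
for n in ('bin_handle','scoop_grip','scoop_lip'):
    a=tip_of(n,w);print(n,[(np.round(k['point'],1).tolist(),round(k['p'],2)) for k in a[:3]])
```

```text
[ 5.59892808e-01 -4.08799182e-04  3.38111794e-01]
bin_handle [([317.6, 187.1], 0.67)]
scoop_grip [([317.3, 185.0], 0.72), ([48.0, 86.7], 0.67), ([167.9, 261.9], 0.34)]
scoop_lip [([193.3, 91.8], 0.88)]
```

View pics/w1.png

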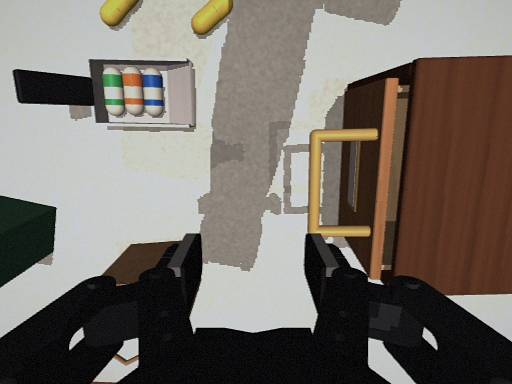

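Run:
```python
from h import *
import pickle
from scipy.optimize import least_squares
s,w=pickle.load(open('w1.pkl','rb'));t=read_camera('top')
def proj(pic,p,st=None):
    f=192/np.tan(np.radians(pic['fovy'])/2)
    if 'world_from_camera' in pic: T=np.array(pic['world_from_camera'])
    else:
        W=np.eye(4);W[:3,:3]=rot(st['orientation']).as_matrix();W[:3,3]=st['tcp_pos'];T=W@np.array(pic['tool_from_camera'])
    q=T[:3,:3].T@(p-T[:3,3]);return np.array([pic['cx']+f*q[0]/q[2],pic['cy']+f*q[1]/q[2]])
obs=[('w','h',(315.5,183)),('t','h',(177.3,182.8)),('w','c1',(415,57)),('w','c2',(404.5,293)),('t','c1',(141,238)),('t','c2',(137,133))]
def pts(v):
    x,y,yaw,a=v;c,si=np.cos(yaw),np.sin(yaw)
    L=lambda p:np.array([x+c*p[0]-si*p[1],y+si*p[0]+c*p[1],p[2]])
    ca,sa=np.cos(a),np.sin(a)
    return dict(h=L((-.07*ca-.142*sa,0,.029+.142*ca-.07*sa)),c1=L((0,.114,.196)),c2=L((0,-.114,.196)))
def res(v):
    P=pts(v);return np.concatenate([proj({'w':w,'t':t}[c],P[k],s)-o for c,k,o in obs])
r=least_squares(res,[.55,.138,1.6,.05]);print(r.x.round(4),pts(r.x)['h'].round(4),r.fun.round(1).tolist())
d=[atz(w,p,.171,s) for p in [(315.5,134),(314.5,231)]];print('bar',np.round(d,4).tolist())
# scoop: handle end + lip + rear corners (wall top z=.045)
q=[(90,60),(96,125),(193,63),(194,126)];print('rim',[atz(w,p,z,s).round(4).tolist() for p,z in zip(q,(.045,.045,.031,.031))])
he=[.129-.00,.129]
print('hend',[atz(w,p,.117,s).round(4).tolist() for p in ((15,70),(18,103))])
print('handle mid at back',[atz(w,p,.05,s).round(4).tolist() for p in ((91,74),(91,104))])
```

```text
[0.5525 0.143  1.691  0.0752] [0.5622 0.0631 0.1653] [-0.6, 2.3, -1.1, -1.0, 0.7, -3.3, -2.9, 1.2, 0.2, -1.0, -4.8, 0.1]
bar [[0.51, 0.0574, 0.171], [0.6103, 0.0663, 0.171]]
rim [[0.4354, -0.2191, 0.045], [0.5178, -0.2184, 0.045], [0.4308, -0.0879, 0.031], [0.5135, -0.0869, 0.031]]
hend [[0.4595, -0.2653, 0.117], [0.494, -0.2673, 0.117]]
handle mid at back [[0.453, -0.2168, 0.05], [0.4905, -0.2202, 0.05]]
```

The wrist view shows the scoop at the upper left, with its black handle ending at (15,88), its lip at (193,92), and the tubes in it. The brass bar is at column 315, rows 134–231, and the cabinet is at the right. The bar's mid is about (0.562,0.063,0.166), the yaw is about 5°, and the bin is slightly ajar.

Run:
```python
from h import *
M=frame([0,0,-1],[-.1,1,0])
go([.562,.0625,.25],M);go([.562,.0625,.158],M)
```

```text
slide [-6.6, 59.1, 89.8] angular [0.0, 0.04, -2.73] rows>= 2.6
slide [-6.5, 59.1, 181.8] angular [0.0, 0.04, -2.73] rows>= 4.6
```

>>> {"method": "jog_arm", "body": {
  "moves": [
    {"fingers":0.4,"slide":[-7,59,30],"angular":[0,0,-2.7]},
    {"fingers":0.4,"slide":[-7,59,60],"angular":[0,0,-2.7]},
    {"fingers":0.4,"slide":[-7,59,90],"angular":[0,0,-2.7]},
    {"fingers":0.4,"slide":[-7,59,110],"angular":[0,0,-2.7]},
    {"fingers":0.4,"slide":[-7,59,110],"angular":[0,0,-2.7]}
  ]
}}

```text
clock: 3.93
tcp_pos: [0.5596, 0.0628, 0.2246]
orientation: [-0.004, -0.05, 0.999, 0.0]
wrist_force: [-0.2, -0.1, -0.3]
finger_gap: 0.0515
grip_force: 0.0
```

Run:
```python
from h import *
s=get_state();w=read_camera('wrist');save(w,'w2.png');print(s['tcp_pos'],np.round(s['joint_pos'],2))
```

```text
[0.55958301 0.06282761 0.22461926] [-0.03  0.3  -0.01  1.26  0.   -0.13]
```

View pics/w2.png

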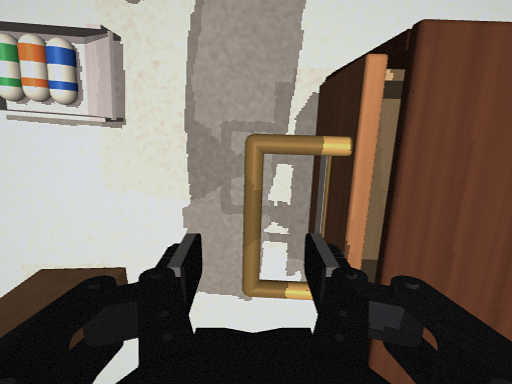

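The bar is at column 253, midway between the pads and parallel to them. I'll descend and pinch.

>>> {"method": "jog_arm", "body": {
  "moves": [
    {"fingers":0.4,"slide":[0,0,35],"angular":[0,0,0]},
    {"fingers":0.4,"slide":[0,0,66],"angular":[0,0,0]},
    {"fingers":0.4,"slide":[0,0,66],"angular":[0,0,0]},
    {"fingers":0.9,"slide":[0,0,66],"angular":[0,0,0]},
    {"fingers":1,"slide":[0,0,66],"angular":[0,0,0]},
    {"fingers":1,"slide":[0,0,66],"angular":[0,0,0]},
    {"fingers":1,"slide":[0,0,66],"angular":[0,0,0]},
    {"fingers":1,"slide":[0,0,66],"angular":[0,0,0]}
  ],
  "squeeze": 40
}}

```text
clock: 4.65
tcp_pos: [0.5649, 0.0609, 0.1659]
orientation: [0.003, -0.048, 0.999, -0.0]
wrist_force: [0.1, 0.7, 6.7]
finger_gap: 0.0105
grip_force: 39.1
```

Run:
```python
from h import *
s=get_state();C=rot(s['orientation']);print(C.as_matrix().round(3).tolist())
# arc for bin: from angle a0 to a; hinge at bar - offset
a0=.075;th=np.radians(5.5);ux=np.array([-np.sin(th),np.cos(th),0]);uz=np.array([0,0,1.])
f=lambda a:ux*(-.07*np.cos(a)-.142*np.sin(a))+uz*(.142*np.cos(a)-.07*np.sin(a))
b0=s['tcp_pos']-C.as_matrix()[:,2]*.008
print('bar',b0)
ax=np.cross(ux,uz) # opening turns z to -x : rotation about -(x cross... )
for da in (.1,.2,.3,.4,.5,.6,.65,.7):
    a=a0+da; b=b0+f(a)-f(a0)
    Rw=R.from_rotvec(np.cross(uz,-ux)*da)*C
    tcp=b+Rw.as_matrix()[:,2]*.008
    print(round(a,3),(C.inv().apply(tcp-s['tcp_pos'])*1000).round(1).tolist(),(C.inv()*Rw).as_rotvec(degrees=True).round(1).tolist())
```

```text
[[-0.995, -0.096, 0.005], [-0.096, 0.995, -0.0], [-0.005, -0.001, -1.0]]
bar [0.56487661 0.06091957 0.17394118]
0.175 [0.1, -12.4, 8.7] [-5.7, -0.0, 0.0]
0.275 [0.1, -23.9, 18.6] [-11.5, -0.0, 0.1]
0.375 [0.2, -34.3, 29.5] [-17.2, -0.0, 0.1]
0.475 [0.2, -43.6, 41.5] [-22.9, -0.0, 0.1]
0.575 [0.3, -51.7, 54.3] [-28.6, -0.0, 0.1]
0.675 [0.4, -58.4, 67.9] [-34.4, -0.0, 0.2]
0.725 [0.4, -61.2, 74.9] [-37.2, -0.0, 0.2]
0.775 [0.4, -63.7, 82.1] [-40.1, -0.0, 0.2]
```

>>> {"method": "jog_arm", "body": {
  "moves": [
    {"fingers":1,"slide":[0,-6.3,4.2],"angular":[-2.9,0,0]},
    {"fingers":1,"slide":[0,-12.4,8.7],"angular":[-5.7,0,0]},
    {"fingers":1,"slide":[0,-18.2,13.5],"angular":[-8.6,0,0]},
    {"fingers":1,"slide":[0,-23.9,18.6],"angular":[-11.5,0,0]},
    {"fingers":1,"slide":[0,-29.2,24],"angular":[-14.3,0,0]},
    {"fingers":1,"slide":[0,-34.3,29.5],"angular":[-17.2,0,0]},
    {"fingers":1,"slide":[0,-34.3,29.5],"angular":[-17.2,0,0]}
  ]
}}

```text
clock: 5.23
tcp_pos: [0.5677, 0.0224, 0.1345]
orientation: [-0.006, -0.046, 0.988, 0.148]
wrist_force: [-1.7, -9.3, 5.9]
finger_gap: 0.0102
grip_force: 40.5
```

Run:
```python
from h import *
s=get_state();print(rot(s['orientation']).as_matrix()[:,2].round(3),s['tcp_pos']-rot(s['orientation']).as_matrix()[:,2]*.008,s['wrist_force'].round(1),s['ft_torque'].round(2))
w=read_camera('side');save({'color':cv2.resize(w['color'][80:260,180:460],None,fx=2.5,fy=2.5)},'s2.png')
```

```text
[-0.026  0.292 -0.956] [0.56791363 0.0200888  0.14217502] [-1.7 -9.3  5.9] [-1.54  0.38 -0.09]
```

View pics/s2.png

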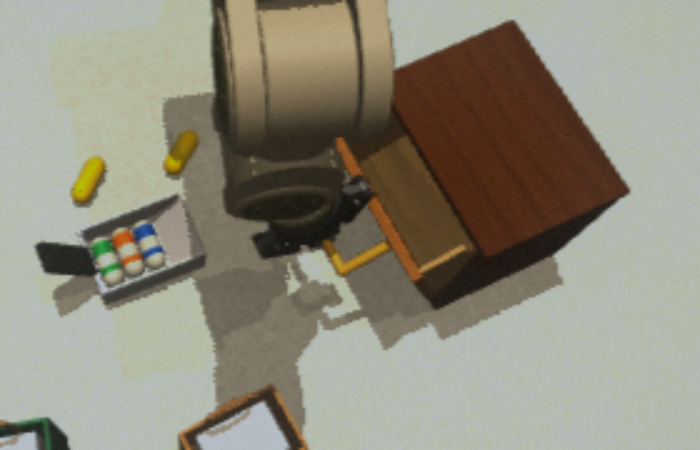

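Run:
```python
from h import *
s=get_state();C=rot(s['orientation'])
th=np.radians(5.5);ux=np.array([-np.sin(th),np.cos(th),0]);uz=np.array([0,0,1.])
f=lambda a:ux*(-.07*np.cos(a)-.142*np.sin(a))+uz*(.142*np.cos(a)-.07*np.sin(a))
a0=.395
for a in (.45,.5,.55,.6,.65,.7,.73):
    d=f(a)-f(a0); print(a,(C.inv().apply(d)*1000).round(1).tolist(),np.degrees(a-a0).round(1))
```

```text
0.45 [-0.0, -7.3, 4.8] 3.2
0.5 [-0.0, -13.6, 9.5] 6.0
0.55 [-0.0, -19.7, 14.5] 8.9
0.6 [-0.0, -25.6, 19.9] 11.7
0.65 [-0.0, -31.2, 25.5] 14.6
0.7 [-0.0, -36.5, 31.4] 17.5
0.73 [-0.0, -39.5, 35.0] 19.2
```

>>> {"method": "jog_arm", "body": {
  "moves": [
    {"fingers":1,"slide":[0,-7.3,4.8],"angular":[-3.2,0,0]},
    {"fingers":1,"slide":[0,-13.6,9.5],"angular":[-6,0,0]},
    {"fingers":1,"slide":[0,-19.7,14.5],"angular":[-8.9,0,0]},
    {"fingers":1,"slide":[0,-25.6,19.9],"angular":[-11.7,0,0]},
    {"fingers":1,"slide":[0,-31.2,25.5],"angular":[-14.6,0,0]},
    {"fingers":1,"slide":[0,-36.5,31.4],"angular":[-17.5,0,0]},
    {"fingers":1,"slide":[0,-38.5,34],"angular":[-18.5,0,0]},
    {"fingers":1,"slide":[0,-38.5,34],"angular":[-18.5,0,0]}
  ]
}}

```text
clock: 5.95
tcp_pos: [0.5698, -0.0045, 0.0923]
orientation: [-0.014, -0.044, 0.951, 0.305]
wrist_force: [-9.5, -16.5, 18.6]
finger_gap: 0.0104
grip_force: 42.0
```

>>> {"method": "jog_arm", "body": {
  "moves": [
    {"fingers":1,"slide":[0,-2,4],"angular":[-1.5,0,0]},
    {"fingers":1,"slide":[0,-2,4],"angular":[-1.5,0,0]},
    {"fingers":1,"slide":[0,-2,4],"angular":[-1.5,0,0]}
  ]
}}

```text
clock: 6.2
tcp_pos: [0.5713, -0.0031, 0.0906]
orientation: [-0.012, -0.045, 0.947, 0.317]
wrist_force: [-8.2, -17.9, 27.5]
finger_gap: 0.0102
grip_force: 44.9
```

>>> {"method": "jog_arm", "body": {
  "moves": [
    {"fingers":0.45,"slide":[0,2,-5],"angular":[0,0,0]},
    {"fingers":0.45,"slide":[0,2,-5],"angular":[0,0,0]},
    {"fingers":0.45,"slide":[0,2,-5],"angular":[0,0,0]},
    {"fingers":0.45,"slide":[0,2,-5],"angular":[0,0,0]},
    {"fingers":0.45,"slide":[0,2,-40],"angular":[0,0,0]},
    {"fingers":0.45,"slide":[0,2,-80],"angular":[0,0,0]},
    {"fingers":0.45,"slide":[0,2,-120],"angular":[0,0,0]},
    {"fingers":0.45,"slide":[0,2,-140],"angular":[0,0,0]},
    {"fingers":0.45,"slide":[0,2,-140],"angular":[0,0,0]}
  ]
}}

```text
clock: 6.95
tcp_pos: [0.5788, -0.0844, 0.201]
orientation: [-0.013, -0.046, 0.947, 0.317]
wrist_force: [-0.2, 0.4, -0.2]
finger_gap: 0.0469
grip_force: 0.0
```

Run:
```python
from h import *
ux=np.array([-.035,.999,0]);z=ux*.574+np.array([0,0,-.819]);y=ux*.819+np.array([0,0,.574])
M=frame(z,y);g=np.array([.4778,-.2525,.087]);s=get_state()
print(s['joint_pos'].round(2), s['tcp_pos'])
# look pose: 110 mm back along the handle ; same tilt
go(g-z*.11,M,s); go(g+z*.008,M,s)
```

```text
[-0.53  0.61  0.24  1.61  0.51 -0.74] [ 0.57875009 -0.08444431  0.20102014]
slide [120.3, -190.3, -114.2] angular [2.0, -1.8, 2.94] rows>= 6.1
slide [116.7, -194.5, 3.7] angular [2.0, -1.8, 2.94] rows>= 5.4
```

>>> {"method": "jog_arm", "body": {
  "moves": [
    {"fingers":0.45,"slide":[30,-45,-55],"angular":[0,0,0]},
    {"fingers":0.45,"slide":[60,-90,-100],"angular":[2,-1.8,2.9]},
    {"fingers":0.45,"slide":[120,-190,-114],"angular":[2,-1.8,2.9]},
    {"fingers":0.45,"slide":[120,-190,-114],"angular":[2,-1.8,2.9]},
    {"fingers":0.45,"slide":[120,-190,-114],"angular":[2,-1.8,2.9]},
    {"fingers":0.45,"slide":[120,-190,-114],"angular":[2,-1.8,2.9]},
    {"fingers":0.45,"slide":[120,-190,-114],"angular":[2,-1.8,2.9]},
    {"fingers":0.45,"slide":[120,-190,-114],"angular":[2,-1.8,2.9]},
    {"fingers":0.45,"slide":[120,-190,-114],"angular":[2,-1.8,2.9]}
  ]
}}

```text
clock: 7.7
tcp_pos: [0.4788, -0.3116, 0.1729]
orientation: [-0.008, -0.017, 0.953, 0.303]
wrist_force: [0.4, 0.3, 0.5]
finger_gap: 0.047
grip_force: 0.0
```

Run:
```python
from h import *
s=get_state();w=read_camera('wrist');save(w,'w3.png');print(s['tcp_pos'],s['joint_pos'].round(2))
a=tip_of('scoop_grip',w);print([(np.round(k['point'],1).tolist(),round(k['p'],2)) for k in a[:3]])
ux=np.array([-.035,.999,0]);g=np.array([.4778,-.2525,.087])
import pickle;pickle.dump((s,w),open('w3.pkl','wb'))
```

```text
[ 0.47884061 -0.31162277  0.17286   ] [-0.89  0.73  0.37  1.74  0.35 -1.02]
[([254.4, 196.0], 0.81)]
```

View pics/w3.png

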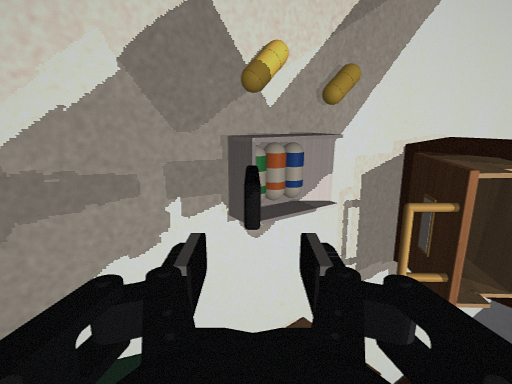

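Run:
```python
from h import *
import pickle
s,w=pickle.load(open('w3.pkl','rb'))
f=192/np.tan(np.radians(w['fovy'])/2);T=np.array(w['tool_from_camera'])
for d in (.06,.08,.11):
    q=T[:3,:3].T@(np.array([0,0,d])-T[:3,3]);k=np.array([w['cx']+f*q[0]/q[2],w['cy']+f*q[1]/q[2]])
    print(d,k.round(1),'px/m',f/q[2])
ux=np.array([-.035,.999,0]);z=ux*.574+np.array([0,0,-.819]);y=ux*.819+np.array([0,0,.574])
g=np.array([.4778,-.2525,.087]);go(g+z*.008,frame(z,y),s)
```

```text
0.06 [252.9 214.8] px/m 1490.4324575358796
0.08 [253.  206.2] px/m 1360.9894496233082
0.11 [253.  195.7] px/m 1204.123530389137
slide [-1.7, -1.5, 112.2] angular [0.33, -0.34, -0.1] rows>= 2.7
```

The handle's end face is at columns 246–260, centred on the finger midline at 253, and laterally on axis to within about 1 mm. I'll go in along the handle.

>>> {"method": "jog_arm", "body": {
  "moves": [
    {"fingers":0.45,"slide":[-1,0,35],"angular":[0.3,-0.3,0]},
    {"fingers":0.45,"slide":[-1,0,70],"angular":[0.3,-0.3,0]},
    {"fingers":0.45,"slide":[-1,0,100],"angular":[0.3,-0.3,0]},
    {"fingers":0.45,"slide":[-1,0,110],"angular":[0.3,-0.3,0]},
    {"fingers":0.45,"slide":[-1,0,110],"angular":[0.3,-0.3,0]},
    {"fingers":0.8,"slide":[-1,0,110],"angular":[0.3,-0.3,0]},
    {"fingers":1,"slide":[-1,0,110],"angular":[0.3,-0.3,0]},
    {"fingers":1,"slide":[-1,0,110],"angular":[0.3,-0.3,0]},
    {"fingers":1,"slide":[-1,0,110],"angular":[0.3,-0.3,0]},
    {"fingers":1,"slide":[-1,0,110],"angular":[0.3,-0.3,0]}
  ],
  "squeeze": 90
}}

```text
clock: 8.63
tcp_pos: [0.4782, -0.2507, 0.0857]
orientation: [-0.004, -0.016, 0.954, 0.299]
wrist_force: [0.9, -3.3, 6.8]
finger_gap: 0.0111
grip_force: 88.2
```

Run:
```python
from h import *
s=get_state();C=rot(s['orientation']);M=C.as_matrix();print(s['tcp_pos'],s['finger_gap'],s['wrist_force'].round(1),s['ft_torque'].round(2)); print(M[:,2].round(3),(C.inv().apply([0,0,1])).round(3))
```

```text
[ 0.47823487 -0.25068611  0.08570263] 0.011057498402639306 [ 0.9 -3.3  6.8] [ 0.06 -0.12 -0.22]
[-0.016  0.57  -0.821] [-0.003  0.57  -0.821]
```

>>> {"method": "jog_arm", "body": {
  "moves": [
    {"fingers":1,"slide":[0,8.5,-12.3],"angular":[0,0,0]},
    {"fingers":1,"slide":[0,23,-33],"angular":[0,0,0]},
    {"fingers":1,"slide":[0,40,-57.5],"angular":[0,0,0]},
    {"fingers":1,"slide":[0,63,-90],"angular":[0,0,0]},
    {"fingers":1,"slide":[0,85,-123],"angular":[0,0,0]},
    {"fingers":1,"slide":[0,103,-148],"angular":[0,0,0]},
    {"fingers":1,"slide":[0,114,-164],"angular":[0,0,0]},
    {"fingers":1,"slide":[0,120,-172],"angular":[0,0,0]},
    {"fingers":1,"slide":[0,120,-172],"angular":[0,0,0]}
  ]
}}

```text
clock: 9.38
tcp_pos: [0.4775, -0.2502, 0.2956]
orientation: [-0.004, -0.017, 0.954, 0.298]
wrist_force: [0.5, -0.3, -3.1]
finger_gap: 0.0108
grip_force: 88.2
```

Run:
```python
from h import *
s=get_state();w=read_camera('wrist');save(w,'w4.png');print(s['tcp_pos'],s['wrist_force'].round(1),rot(s['orientation']).as_matrix()[:,2].round(3))
t=read_camera('top')
for n,p,st in(('w',w,s),('t',t,None)):
  for k in ('scoop_lip','bin_mouth','bin_hinge'):
    a=tip_of(k,p);print(n,k,[(np.round(q['point'],1).tolist(),round(q['p'],2)) for q in a[:2]])
import pickle;pickle.dump((s,w,t),open('w4.pkl','wb'))
```

```text
[ 0.47751357 -0.25019189  0.29562626] [ 0.5 -0.3 -3.1] [-0.018  0.569 -0.822]
w scoop_lip [([363.7, 182.6], 0.58)]
w bin_mouth [([385.7, 222.8], 0.93)]
w bin_hinge []
t scoop_lip [([244.7, 218.9], 0.89)]
t bin_mouth [([162.7, 182.2], 0.98)]
t bin_hinge [([156.6, 188.6], 0.61)]
```

View pics/w4.png

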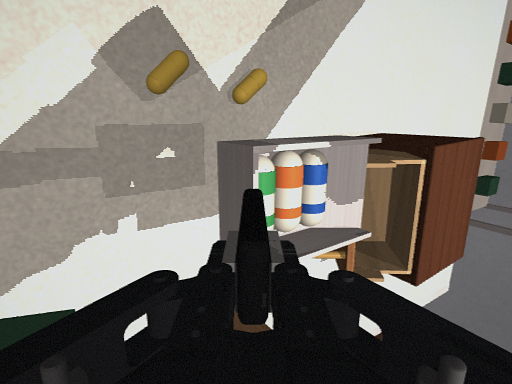

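The scoop is held level with all three tubes in it, and the open bin is at the right. Next I'll work out the pour path.

```bash
cat > pour.py <<'E'
from h import *
import sys,pickle
s,w,t=pickle.load(open('w4.pkl','rb'))
print('mouth top',atz(t,(162.7,182.2),.165).round(3),'wrist',atz(w,(385.7,222.8),.165,s).round(3),'both',meet([ray(t,(162.7,182.2)),ray(w,(385.7,222.8),s)]))
print('lip top',atz(t,(244.7,218.9),.241).round(3),'wrist',atz(w,(363.7,182.6),.241,s).round(3))
E
cat > pp.py <<'E'
from h import *
def pose(P,th,yaw=5.5):
    h=np.array([-np.sin(np.radians(yaw)),np.cos(np.radians(yaw)),0]);u=np.array([0,0,1.]);a=np.radians(th)
    sx=h*np.cos(a)-u*np.sin(a);sz=h*np.sin(a)+u*np.cos(a)
    return np.array(P)-(sx*.164-sz*.0547),frame(sx*.574-sz*.819,sx*.819+sz*.574)
E
python3 pour.py
python3 - <<'E'
from pp import *
go(*pose([.558,.080,.235],0))
E
```

```text
mouth top [0.561 0.094 0.165] wrist [0.558 0.086 0.165] both (array([0.56138158, 0.09493097, 0.15996766]), [0.00023418844390115273, 0.00023418844390152359])
lip top [ 0.479 -0.093  0.241] wrist [ 0.467 -0.09   0.241]
slide [-102.5, 131.2, 95.4] angular [-0.03, 1.93, -2.93] rows>= 4.6
```

>>> {"method": "jog_arm", "body": {
  "moves": [
    {"fingers":1,"slide":[-10,13,9],"angular":[0,0.2,-0.3]},
    {"fingers":1,"slide":[-25,32,23],"angular":[0,0.5,-0.7]},
    {"fingers":1,"slide":[-45,57,41],"angular":[0,0.9,-1.3]},
    {"fingers":1,"slide":[-65,82,60],"angular":[0,1.3,-1.9]},
    {"fingers":1,"slide":[-83,105,76],"angular":[0,1.6,-2.4]},
    {"fingers":1,"slide":[-96,121,88],"angular":[0,1.8,-2.8]},
    {"fingers":1,"slide":[-104,131,95],"angular":[0,1.9,-2.9]},
    {"fingers":1,"slide":[-104,131,95],"angular":[0,1.9,-2.9]}
  ]
}}

```text
clock: 10.45
tcp_pos: [0.5761, -0.0808, 0.2906]
orientation: [-0.014, -0.047, 0.953, 0.3]
wrist_force: [-0.0, -0.3, -3.8]
finger_gap: 0.0108
grip_force: 88.4
```

Run:
```python
from pp import *
s=get_state();print(s['tcp_pos'],s['joint_pos'].round(2))
for th,z in ((4,.23),(8,.225),(12,.22),(16,.215),(20,.21),(24,.208),(28,.205),(31,.203),(34,.2),(36,.2)): go(*pose([.56,.082,z],th),s)
print()
for th,z in ((39,.2),(42,.2),(45,.2),(48,.198),(51,.196),(54,.194),(57,.192),(60,.19),(63,.188),(66,.186),(69,.184),(72,.182)): go(*pose([.56,.082,z],th),s)
```

```text
[ 0.57606526 -0.08078076  0.29057271] [-0.52  0.56  0.39  1.78  0.49 -0.71]
slide [0.4, 6.2, -2.3] angular [3.92, -0.04, 0.19] rows>= 0.5
slide [0.3, 13.7, -4.3] angular [7.92, -0.03, 0.19] rows>= 1.1
slide [0.3, 21.7, -5.6] angular [11.92, -0.03, 0.19] rows>= 1.7
slide [0.3, 29.9, -6.2] angular [15.92, -0.02, 0.19] rows>= 2.2
slide [0.3, 38.5, -5.9] angular [19.92, -0.01, 0.19] rows>= 2.8
slide [0.2, 49.0, -7.3] angular [23.92, -0.01, 0.19] rows>= 3.3
slide [0.2, 59.2, -7.1] angular [27.92, -0.0, 0.2] rows>= 3.9
slide [0.2, 67.0, -6.6] angular [30.92, 0.0, 0.2] rows>= 4.3
slide [0.2, 74.3, -4.8] angular [33.92, 0.01, 0.2] rows>= 4.7
slide [0.1, 80.4, -4.9] angular [35.92, 0.01, 0.2] rows>= 5.0

slide [0.1, 89.4, -4.8] angular [38.92, 0.02, 0.2] rows>= 5.4
slide [0.1, 98.4, -4.2] angular [41.92, 0.02, 0.2] rows>= 5.9
slide [0.0, 107.4, -3.1] angular [44.92, 0.03, 0.2] rows>= 6.3
slide [0.0, 115.2, 0.1] angular [47.92, 0.03, 0.2] rows>= 6.7
slide [-0.0, 122.9, 3.8] angular [50.92, 0.04, 0.2] rows>= 7.1
slide [-0.0, 130.4, 7.9] angular [53.92, 0.04, 0.2] rows>= 7.5
slide [-0.1, 137.9, 12.4] angular [56.92, 0.05, 0.2] rows>= 8.0
slide [-0.1, 145.1, 17.5] angular [59.92, 0.05, 0.19] rows>= 8.4
slide [-0.1, 152.2, 22.9] angular [62.92, 0.06, 0.19] rows>= 8.8
slide [-0.2, 159.0, 28.8] angular [65.92, 0.07, 0.19] rows>= 9.2
slide [-0.2, 165.6, 35.1] angular [68.92, 0.07, 0.19] rows>= 9.6
slide [-0.2, 172.0, 41.8] angular [71.92, 0.08, 0.19] rows>= 10.0
```

>>> {"method": "jog_arm", "body": {
  "moves": [
    {"fingers":1,"slide":[0,6,-2],"angular":[4,0,0]},
    {"fingers":1,"slide":[0,14,-4],"angular":[8,0,0]},
    {"fingers":1,"slide":[0,22,-6],"angular":[12,0,0]},
    {"fingers":1,"slide":[0,30,-6],"angular":[16,0,0]},
    {"fingers":1,"slide":[0,38.5,-6],"angular":[20,0,0]},
    {"fingers":1,"slide":[0,49,-7],"angular":[24,0,0]},
    {"fingers":1,"slide":[0,59,-7],"angular":[28,0,0]},
    {"fingers":1,"slide":[0,67,-6.5],"angular":[31,0,0]},
    {"fingers":1,"slide":[0,74,-5],"angular":[34,0,0]},
    {"fingers":1,"slide":[0,74,-5],"angular":[34,0,0]}
  ],
  "squeeze": 100
}}

```text
clock: 11.28
tcp_pos: [0.5689, -0.0246, 0.3384]
orientation: [0.001, -0.049, 0.999, 0.008]
wrist_force: [-1.5, 0.4, -2.9]
finger_gap: 0.0109
grip_force: 98.3
```

Run:
```python
from pp import *
s=get_state();print(s['tcp_pos'],s['joint_pos'].round(2))
for th,z in ((37,.2),(40,.2),(43,.2),(46,.199),(49,.197),(52,.195),(55,.193),(58,.191),(61,.189),(64,.187),(67,.185),(70,.183),(73,.181)): go(*pose([.56,.082,z],th),s)
w=read_camera('top');save({'color':cv2.resize(w['color'][100:260,60:360],None,fx=2.4,fy=2.4)},'t5.png')
```

```text
[ 0.56888352 -0.02461208  0.33844919] [-0.19  0.3   0.26  1.53  0.01 -0.29]
slide [-1.4, 9.0, -3.8] angular [2.83, 0.12, 0.06] rows>= 0.4
slide [-1.4, 16.6, -8.6] angular [5.83, 0.12, 0.06] rows>= 0.8
slide [-1.4, 24.5, -13.0] angular [8.83, 0.12, 0.06] rows>= 1.2
slide [-1.4, 32.6, -16.0] angular [11.83, 0.12, 0.06] rows>= 1.7
slide [-1.5, 40.9, -17.6] angular [14.83, 0.12, 0.05] rows>= 2.1
slide [-1.5, 49.4, -18.7] angular [17.83, 0.12, 0.05] rows>= 2.5
slide [-1.5, 58.0, -19.4] angular [20.83, 0.13, 0.05] rows>= 2.9
slide [-1.5, 66.8, -19.6] angular [23.83, 0.13, 0.04] rows>= 3.3
slide [-1.5, 75.6, -19.4] angular [26.83, 0.13, 0.04] rows>= 3.7
slide [-1.5, 84.5, -18.7] angular [29.83, 0.13, 0.04] rows>= 4.2
slide [-1.5, 93.5, -17.5] angular [32.83, 0.13, 0.03] rows>= 4.6
slide [-1.5, 102.5, -15.8] angular [35.83, 0.13, 0.03] rows>= 5.0
slide [-1.5, 111.5, -13.7] angular [38.83, 0.13, 0.03] rows>= 5.4
```

View pics/t5.png

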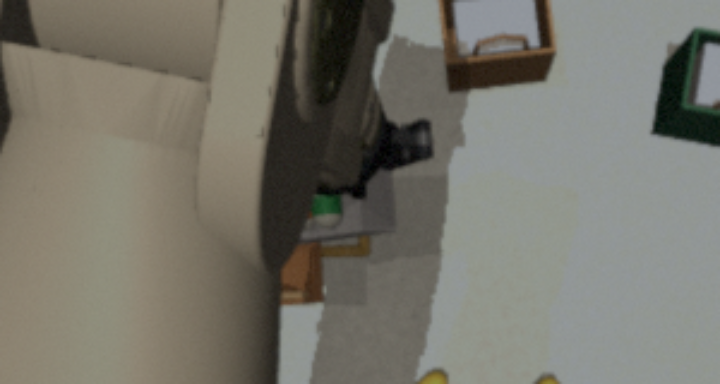

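The arm hides most of the top view. The scoop is over the bin with a green-banded tube visible in it at (325,208), and it overhangs the panel. I'll continue the tip slowly.

>>> {"method": "jog_arm", "body": {
  "moves": [
    {"fingers":1,"slide":[-1,9,-4],"angular":[3,0,0]},
    {"fingers":1,"slide":[-1,16.5,-8.5],"angular":[6,0,0]},
    {"fingers":1,"slide":[-1,24.5,-13],"angular":[9,0,0]},
    {"fingers":1,"slide":[-1,32.5,-16],"angular":[12,0,0]},
    {"fingers":1,"slide":[-1,41,-17.5],"angular":[15,0,0]},
    {"fingers":1,"slide":[-1,49.5,-18.5],"angular":[18,0,0]},
    {"fingers":1,"slide":[-1,58,-19.5],"angular":[21,0,0]},
    {"fingers":1,"slide":[-1,67,-19.5],"angular":[24,0,0]},
    {"fingers":1,"slide":[-1,67,-19.5],"angular":[24,0,0]},
    {"fingers":1,"slide":[-1,67,-19.5],"angular":[24,0,0]}
  ]
}}

```text
clock: 12.17
tcp_pos: [0.5643, 0.04, 0.3565]
orientation: [0.009, -0.047, 0.979, -0.199]
wrist_force: [0.6, 0.1, -3.3]
finger_gap: 0.011
grip_force: 99.3
```

Run:
```python
from pp import *
s=get_state();print(s['tcp_pos'],s['joint_pos'].round(2),s['wrist_force'].round(1))
for th,z in ((62,.189),(66,.187),(70,.184),(74,.181)): go(*pose([.56,.082,z],th),s)
```

```text
[0.56428665 0.04001161 0.35649682] [ 0.13  0.31  0.27  1.54 -0.4   0.04] [ 0.6  0.1 -3.3]
slide [0.3, 11.3, -8.0] angular [3.98, -0.12, 0.0] rows>= 0.6
slide [0.3, 22.4, -12.3] angular [7.98, -0.12, 0.01] rows>= 1.1
slide [0.3, 34.4, -14.9] angular [11.98, -0.12, 0.01] rows>= 1.7
slide [0.3, 46.7, -16.8] angular [15.98, -0.12, 0.01] rows>= 2.2
```

>>> {"method": "jog_arm", "body": {
  "moves": [
    {"fingers":1,"slide":[0,6,-4],"angular":[2,0,0]},
    {"fingers":1,"slide":[0,11,-8],"angular":[4,0,0]},
    {"fingers":1,"slide":[0,22,-12],"angular":[8,0,0]},
    {"fingers":1,"slide":[0,34,-15],"angular":[12,0,0]},
    {"fingers":1,"slide":[0,46,-17],"angular":[16,0,0]},
    {"fingers":1,"slide":[0,46,-17],"angular":[16,0,0]},
    {"fingers":1,"slide":[0,46,-17],"angular":[16,0,0]},
    {"fingers":1,"slide":[0,46,-17],"angular":[16,0,0]},
    {"fingers":1,"slide":[0,46,-17],"angular":[16,0,0]}
  ]
}}

```text
clock: 12.92
tcp_pos: [0.5602, 0.0875, 0.3561]
orientation: [0.017, -0.043, 0.942, -0.334]
wrist_force: [-0.1, -0.4, -2.9]
finger_gap: 0.0108
grip_force: 99.4
```

Run:
```python
from pp import *
s=get_state();print(s['tcp_pos'],s['joint_pos'].round(2),s['wrist_force'].round(1))
a=read_camera('wrist');b=read_camera('side')
save({'color':np.hstack([a['color'],cv2.resize(b['color'][90:234,240:412],(459,384))])[:, :971]},'x.png')
im=cv2.imread('pics/x.png');cv2.imwrite('pics/c6.png',cv2.resize(im,None,fx=.82,fy=.82))
```

```text
[0.56021565 0.08752344 0.35610971] [ 0.33  0.42  0.32  1.65 -0.66  0.3 ] [-0.1 -0.4 -2.9]
```

View pics/c6.png

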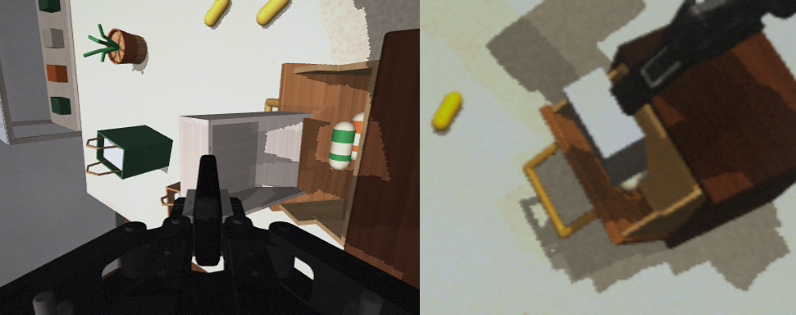

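The wrist view shows the scoop empty, with the green and orange tubes in the bin at (345,145). The side view shows the scoop over the mouth. I'll return by the reverse path.

Run:
```python
from pp import *
s=get_state()
for th,z in ((68,.19),(62,.197),(56,.205),(50,.213),(44,.22),(38,.225),(32,.23),(26,.235),(20,.24),(14,.24)): go(*pose([.56,.08,z],th),s)
```

```text
slide [0.7, -18.1, 6.7] angular [-6.07, 0.04, -0.25] rows>= 0.8
slide [0.7, -35.2, 14.2] angular [-12.07, 0.05, -0.25] rows>= 1.7
slide [0.6, -51.5, 22.2] angular [-18.07, 0.07, -0.25] rows>= 2.5
slide [0.5, -66.2, 31.2] angular [-24.07, 0.08, -0.24] rows>= 3.4
slide [0.5, -78.7, 42.0] angular [-30.07, 0.09, -0.24] rows>= 4.2
slide [0.4, -88.1, 55.1] angular [-36.07, 0.1, -0.24] rows>= 5.0
slide [0.4, -95.8, 68.7] angular [-42.07, 0.12, -0.23] rows>= 5.9
slide [0.4, -101.6, 82.8] angular [-48.07, 0.13, -0.23] rows>= 6.7
slide [0.4, -105.5, 96.9] angular [-54.07, 0.14, -0.22] rows>= 7.6
slide [0.4, -104.4, 115.0] angular [-60.07, 0.16, -0.22] rows>= 8.4
```

>>> {"method": "jog_arm", "body": {
  "moves": [
    {"fingers":1,"slide":[0,-18,7],"angular":[-6,0,0]},
    {"fingers":1,"slide":[0,-35,14],"angular":[-12,0,0]},
    {"fingers":1,"slide":[0,-51.5,22],"angular":[-18,0,0]},
    {"fingers":1,"slide":[0,-66,31],"angular":[-24,0,0]},
    {"fingers":1,"slide":[0,-79,42],"angular":[-30,0,0]},
    {"fingers":1,"slide":[0,-88,55],"angular":[-36,0,0]},
    {"fingers":1,"slide":[0,-96,69],"angular":[-42,0,0]},
    {"fingers":1,"slide":[0,-102,83],"angular":[-48,0,0]},
    {"fingers":1,"slide":[0,-105.5,97],"angular":[-54,0,0]},
    {"fingers":1,"slide":[0,-104.5,115],"angular":[-60,0,0]}
  ]
}}

```text
clock: 13.85
tcp_pos: [0.5749, -0.0665, 0.3349]
orientation: [-0.004, -0.046, 0.982, 0.182]
wrist_force: [0.8, 0.3, -2.9]
finger_gap: 0.0108
grip_force: 99.5
```

Run:
```python
from pp import *
s=get_state();print(s['tcp_pos'])
# hover above original place; scoop level = tool z of the grasp pose
z=np.array([-.016,.570,-.821]);M=rot([-.004,-.016,.954,.299]).as_matrix()
go([.478,-.25,.29],M,s)
```

```text
[ 0.57485817 -0.06648262  0.33491183]
slide [113.9, -178.0, -20.9] angular [-13.86, -1.3, 3.22] rows>= 5.1
```

>>> {"method": "jog_arm", "body": {
  "moves": [
    {"fingers":1,"slide":[15,-24,-3],"angular":[-6,-0.2,0.4]},
    {"fingers":1,"slide":[35,-55,-6],"angular":[-12,-0.5,1]},
    {"fingers":1,"slide":[55,-86,-10],"angular":[-13.9,-0.8,1.6]},
    {"fingers":1,"slide":[75,-117,-14],"angular":[-13.9,-1,2.2]},
    {"fingers":1,"slide":[95,-148,-17],"angular":[-13.9,-1.2,2.7]},
    {"fingers":1,"slide":[108,-169,-20],"angular":[-13.9,-1.3,3]},
    {"fingers":1,"slide":[114,-178,-21],"angular":[-13.9,-1.3,3.2]},
    {"fingers":1,"slide":[114,-178,-21],"angular":[-13.9,-1.3,3.2]},
    {"fingers":1,"slide":[114,-178,-21],"angular":[-13.9,-1.3,3.2]}
  ]
}}

```text
clock: 14.6
tcp_pos: [0.4774, -0.2485, 0.2885]
orientation: [-0.007, -0.016, 0.954, 0.298]
wrist_force: [0.0, -0.1, -2.0]
finger_gap: 0.0108
grip_force: 99.6
```

Run:
```python
from pp import *
s=get_state();M=rot([-.004,-.016,.954,.299]).as_matrix();print(s['tcp_pos'],s['wrist_force'].round(2))
go([.478,-.25,.11],M,s);go([.478,-.25,.0857],M,s)
a=read_camera('top')
save({'color':cv2.resize(a['color'][110:260,40:330],None,fx=2.6,fy=2.6)},'t7.png')
```

```text
[ 0.47744831 -0.24848729  0.28852594] [ 0.04 -0.12 -1.98]
slide [-1.1, -103.0, 145.8] angular [-0.06, -0.28, -0.15] rows>= 4.3
slide [-1.2, -116.8, 165.8] angular [-0.06, -0.28, -0.15] rows>= 4.9
```

View pics/t7.png

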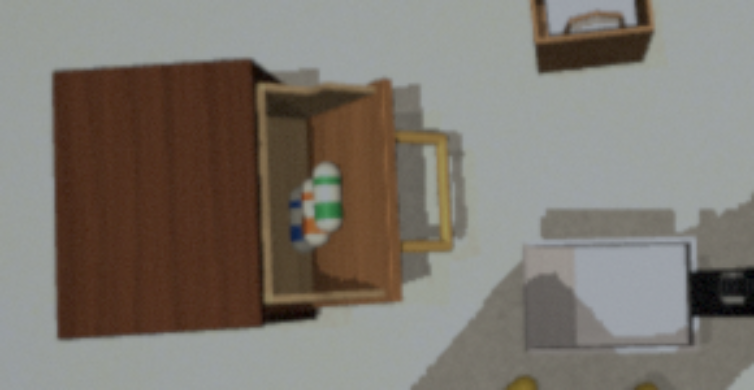

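All three tubes (green, orange, blue at about (315,210)) lie in the bin, and the scoop is empty. Now I'll lower the scoop.

>>> {"method": "jog_arm", "body": {
  "moves": [
    {"fingers":1,"slide":[0,-15,21],"angular":[0,-0.2,-0.1]},
    {"fingers":1,"slide":[0,-35,50],"angular":[0,-0.2,-0.1]},
    {"fingers":1,"slide":[0,-57,81],"angular":[0,-0.2,-0.1]},
    {"fingers":1,"slide":[0,-77,109],"angular":[0,-0.2,-0.1]},
    {"fingers":1,"slide":[0,-92,130],"angular":[0,-0.2,-0.1]},
    {"fingers":1,"slide":[0,-103,146],"angular":[0,-0.2,-0.1]},
    {"fingers":1,"slide":[0,-108,154],"angular":[0,-0.2,-0.1]},
    {"fingers":1,"slide":[0,-110,157],"angular":[0,-0.2,-0.1]},
    {"fingers":1,"slide":[0,-110,157],"angular":[0,-0.2,-0.1]}
  ]
}}

```text
clock: 15.4
tcp_pos: [0.4773, -0.2475, 0.0968]
orientation: [-0.006, -0.017, 0.954, 0.299]
wrist_force: [0.1, 0.6, -2.3]
finger_gap: 0.0112
grip_force: 99.6
```

>>> {"method": "jog_arm", "body": {
  "moves": [
    {"fingers":1,"slide":[0,-1.7,2.5],"angular":[0,0,0]},
    {"fingers":1,"slide":[0,-3.4,4.9],"angular":[0,0,0]},
    {"fingers":1,"slide":[0,-5.1,7.4],"angular":[0,0,0]},
    {"fingers":1,"slide":[0,-5.7,8.2],"angular":[0,0,0]},
    {"fingers":1,"slide":[0,-5.7,8.2],"angular":[0,0,0]}
  ]
}}

```text
clock: 15.82
tcp_pos: [0.4768, -0.2487, 0.0865]
orientation: [-0.005, -0.016, 0.954, 0.299]
wrist_force: [0.5, -1.3, -2.5]
finger_gap: 0.0107
grip_force: 99.7
```

>>> {"method": "jog_arm", "body": {
  "moves": [
    {"fingers":1,"slide":[0,-1,1.4],"angular":[0,0,0]},
    {"fingers":1,"slide":[0,-1,1.4],"angular":[0,0,0]},
    {"fingers":1,"slide":[0,-1,1.4],"angular":[0,0,0]}
  ]
}}

```text
clock: 16.07
tcp_pos: [0.4769, -0.2488, 0.0857]
orientation: [-0.005, -0.016, 0.954, 0.299]
wrist_force: [0.1, -3.3, 4.2]
finger_gap: 0.0106
grip_force: 100.6
```

>>> {"method": "jog_arm", "body": {
  "moves": [
    {"fingers":0.7,"slide":[0,0,0],"angular":[0,0,0]},
    {"fingers":0.45,"slide":[0,0,0],"angular":[0,0,0]},
    {"fingers":0.45,"slide":[0,0,0],"angular":[0,0,0]},
    {"fingers":0.45,"slide":[0,0,0],"angular":[0,0,0]},
    {"fingers":0.45,"slide":[0,0,-15],"angular":[0,0,0]},
    {"fingers":0.45,"slide":[0,0,-45],"angular":[0,0,0]},
    {"fingers":0.45,"slide":[0,0,-80],"angular":[0,0,0]},
    {"fingers":0.45,"slide":[0,0,-120],"angular":[0,0,0]},
    {"fingers":0.45,"slide":[0,40,-160],"angular":[0,0,0]},
    {"fingers":0.45,"slide":[0,40,-160],"angular":[0,0,0]}
  ]
}}

```text
clock: 16.9
tcp_pos: [0.4793, -0.3082, 0.2434]
orientation: [-0.004, -0.016, 0.955, 0.298]
wrist_force: [1.4, -0.6, 0.1]
finger_gap: 0.0472
grip_force: 0.0
```

Run:
```python
from h import *
th=np.radians(5.5);ux=np.array([-np.sin(th),np.cos(th),0])
z=ux*np.sin(.64)+np.array([0,0,-np.cos(.64)]);M=frame(z,ux);b=np.array([.570,-.003,.0915])
s=get_state();print(s['tcp_pos'])
go(b-z*.14,M,s)
```

```text
[ 0.47933364 -0.30817897  0.24335799]
slide [-105.8, 157.3, 157.0] angular [-2.05, 2.22, -2.85] rows>= 5.9
```

>>> {"method": "jog_arm", "body": {
  "moves": [
    {"fingers":0.45,"slide":[-20,50,5],"angular":[-2,2.2,-2.8]},
    {"fingers":0.45,"slide":[-50,90,40],"angular":[-2,2.2,-2.8]},
    {"fingers":0.45,"slide":[-80,130,90],"angular":[-2,2.2,-2.8]},
    {"fingers":0.45,"slide":[-106,157,130],"angular":[-2,2.2,-2.8]},
    {"fingers":0.45,"slide":[-106,157,157],"angular":[-2,2.2,-2.8]},
    {"fingers":0.45,"slide":[-106,157,157],"angular":[-2,2.2,-2.8]},
    {"fingers":0.45,"slide":[-106,157,157],"angular":[-2,2.2,-2.8]},
    {"fingers":0.45,"slide":[-106,157,157],"angular":[-2,2.2,-2.8]}
  ]
}}

```text
clock: 17.57
tcp_pos: [0.5766, -0.0814, 0.1982]
orientation: [-0.019, -0.047, 0.947, 0.316]
wrist_force: [-0.3, 0.3, -0.1]
finger_gap: 0.0466
grip_force: 0.0
```

Run:
```python
from h import *
th=np.radians(5.5);ux=np.array([-np.sin(th),np.cos(th),0])
z=ux*np.sin(.64)+np.array([0,0,-np.cos(.64)]);M=frame(z,ux);b=np.array([.570,-.003,.0915])
s=get_state();print(s['tcp_pos'],s['wrist_force'].round(1));go(b,M,s)
w=read_camera('wrist');save(w,'w8.png')
```

```text
[ 0.57662015 -0.08136726  0.19824829] [-0.3  0.3 -0.1]
slide [-2.0, -1.2, 132.6] angular [0.24, -0.46, 0.07] rows>= 3.2
```

View pics/w8.png

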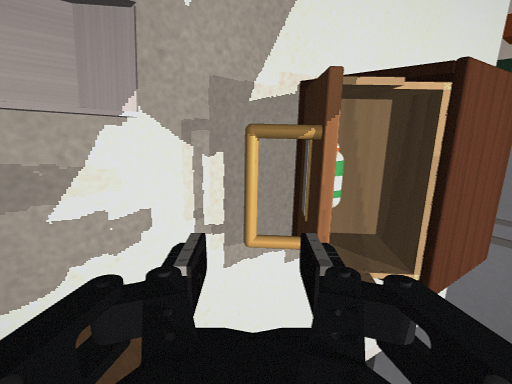

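The bar is at column 251, between the pads, and the scoop stands at the upper left. I'll pinch and close.

>>> {"method": "jog_arm", "body": {
  "moves": [
    {"fingers":0.45,"slide":[-2,-1,40],"angular":[0,0,0]},
    {"fingers":0.45,"slide":[-2,-1,80],"angular":[0,0,0]},
    {"fingers":0.45,"slide":[-2,-1,115],"angular":[0,0,0]},
    {"fingers":0.45,"slide":[-2,-1,131],"angular":[0,0,0]},
    {"fingers":0.45,"slide":[-2,-1,131],"angular":[0,0,0]},
    {"fingers":0.9,"slide":[-2,-1,131],"angular":[0,0,0]},
    {"fingers":1,"slide":[-2,-1,131],"angular":[0,0,0]},
    {"fingers":1,"slide":[-2,-1,131],"angular":[0,0,0]},
    {"fingers":1,"slide":[-2,-1,131],"angular":[0,0,0]}
  ],
  "squeeze": 40
}}

```text
clock: 18.37
tcp_pos: [0.5727, -0.008, 0.0971]
orientation: [-0.015, -0.045, 0.948, 0.316]
wrist_force: [-1.1, 3.6, 7.0]
finger_gap: 0.0098
grip_force: 39.1
```

Run:
```python
from h import *
s=get_state();C=rot(s['orientation'])
th=np.radians(5.5);ux=np.array([-np.sin(th),np.cos(th),0]);uz=np.array([0,0,1.])
f=lambda a:ux*(-.07*np.cos(a)-.142*np.sin(a))+uz*(.142*np.cos(a)-.07*np.sin(a))
print(s['tcp_pos'])
for a in np.arange(.65,-.11,-.05): print(round(a,2),(C.inv().apply(f(a)-f(.7))*1000).round(1).tolist(),np.degrees(.7-a).round(1))
```

```text
[ 0.57268335 -0.0080439   0.0970647 ]
0.65 [0.0, 7.0, -3.7] 2.9
0.6 [0.0, 14.2, -7.1] 5.7
0.55 [0.0, 21.5, -10.1] 8.6
0.5 [0.0, 28.9, -12.7] 11.5
0.45 [0.0, 36.5, -15.0] 14.3
0.4 [0.0, 44.2, -16.8] 17.2
0.35 [0.1, 52.0, -18.3] 20.1
0.3 [0.1, 59.8, -19.4] 22.9
0.25 [0.1, 67.7, -20.1] 25.8
0.2 [0.1, 75.6, -20.4] 28.6
0.15 [0.1, 83.5, -20.3] 31.5
0.1 [0.1, 91.4, -19.9] 34.4
0.05 [0.1, 99.3, -19.0] 37.2
-0.0 [0.1, 107.1, -17.7] 40.1
-0.05 [0.2, 114.9, -16.0] 43.0
-0.1 [0.2, 122.5, -14.0] 45.8
```

>>> {"method": "jog_arm", "body": {
  "moves": [
    {"fingers":1,"slide":[0,7,-3.7],"angular":[2.9,0,0]},
    {"fingers":1,"slide":[0,14.2,-7.1],"angular":[5.7,0,0]},
    {"fingers":1,"slide":[0,21.5,-10.1],"angular":[8.6,0,0]},
    {"fingers":1,"slide":[0,28.9,-12.7],"angular":[11.5,0,0]},
    {"fingers":1,"slide":[0,36.5,-15],"angular":[14.3,0,0]},
    {"fingers":1,"slide":[0,44.2,-16.8],"angular":[17.2,0,0]},
    {"fingers":1,"slide":[0,52,-18.3],"angular":[20.1,0,0]},
    {"fingers":1,"slide":[0,59.8,-19.4],"angular":[22.9,0,0]},
    {"fingers":1,"slide":[0,67.7,-20.1],"angular":[25.8,0,0]},
    {"fingers":1,"slide":[0,75.6,-20.4],"angular":[28.6,0,0]}
  ]
}}

```text
clock: 19.2
tcp_pos: [0.5691, 0.04, 0.1579]
orientation: [-0.002, -0.047, 0.996, 0.07]
wrist_force: [4.3, 2.2, -4.4]
finger_gap: 0.01
grip_force: 40.0
```

>>> {"method": "jog_arm", "body": {
  "moves": [
    {"fingers":1,"slide":[0,7,-3.7],"angular":[2.9,0,0]},
    {"fingers":1,"slide":[0,14.1,-7.1],"angular":[5.7,0,0]},
    {"fingers":1,"slide":[0,21.4,-10.1],"angular":[8,0,0]},
    {"fingers":1,"slide":[0,28.9,-12.8],"angular":[9,0,0]},
    {"fingers":1,"slide":[0,33,-14],"angular":[9,0,0]},
    {"fingers":1,"slide":[0,33,-14],"angular":[9,0,0]},
    {"fingers":1,"slide":[0,33,-14],"angular":[9,0,0]}
  ]
}}

```text
clock: 19.78
tcp_pos: [0.5669, 0.0703, 0.1768]
orientation: [0.002, -0.048, 0.999, -0.007]
wrist_force: [3.8, 0.4, 4.5]
finger_gap: 0.0101
grip_force: 41.1
```

>>> {"method": "jog_arm", "body": {
  "moves": [
    {"fingers":1,"slide":[0,4,0],"angular":[0,0,0]},
    {"fingers":1,"slide":[0,8,0],"angular":[0,0,0]},
    {"fingers":1,"slide":[0,8,0],"angular":[0,0,0]},
    {"fingers":1,"slide":[0,8,0],"angular":[0,0,0]}
  ]
}}

```text
clock: 20.12
tcp_pos: [0.5669, 0.0709, 0.1768]
orientation: [0.002, -0.045, 0.999, -0.015]
wrist_force: [6.5, -24.3, 5.0]
finger_gap: 0.01
grip_force: 41.0
```

The bin is against its shut stop at 24 N. I'll release and retreat.

>>> {"method": "jog_arm", "body": {
  "moves": [
    {"fingers":0.7,"slide":[0,-2,0],"angular":[0,0,0]},
    {"fingers":0.35,"slide":[0,-5,0],"angular":[0,0,0]},
    {"fingers":0.35,"slide":[0,-7,0],"angular":[0,0,0]},
    {"fingers":0.35,"slide":[0,-7,0],"angular":[0,0,0]},
    {"fingers":0.35,"slide":[0,-7,-30],"angular":[0,0,0]},
    {"fingers":0.35,"slide":[0,-7,-70],"angular":[0,0,0]},
    {"fingers":0.35,"slide":[0,-40,-110],"angular":[0,0,0]},
    {"fingers":0.35,"slide":[0,-70,-150],"angular":[0,0,0]},
    {"fingers":0.35,"slide":[0,-70,-150],"angular":[0,0,0]},
    {"fingers":0.35,"slide":[0,-70,-150],"angular":[0,0,0]}
  ]
}}

```text
clock: 20.95
tcp_pos: [0.5718, 0.0099, 0.3294]
orientation: [0.002, -0.047, 0.999, -0.008]
wrist_force: [-0.8, 0.1, 0.2]
finger_gap: 0.0555
grip_force: 0.0
```

Run:
```python
from h import *
s=get_state();print(s['wrist_force'].round(1));w=read_camera('wrist');b=read_camera('side')
im=np.hstack([w['color'],b['color']]);save({'color':cv2.resize(im,(800,300))},'c9.png')
```

```text
[-0.8  0.1  0.2]
```

View pics/c9.png

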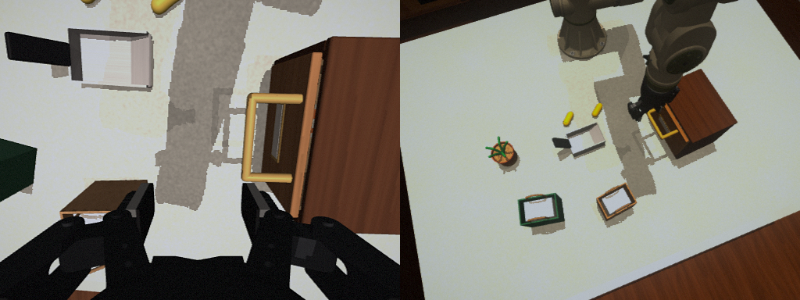

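Run:
```python
from h import *
s=get_state();w=read_camera('wrist');h=cv2.cvtColor(w['color'],cv2.COLOR_RGB2HSV)
m=(h[...,0]>15)&(h[...,0]<32)&(h[...,1]>110)&(h[...,2]>90)
for r in (150,175,200):
    c=np.where(m[r,300:345])[0]+300;print(r,c.min(),c.max(),atz(w,(c.mean(),r),.171,s).round(4))
r=170;print(w['color'][r,395:420].tolist())
```

```text
150 313 324 [0.5313 0.0669 0.171 ]
175 311 322 [0.5551 0.0686 0.171 ]
200 310 320 [0.5799 0.0708 0.171 ]
[[166, 111, 72], [105, 70, 45], [94, 50, 28], [117, 60, 31], [73, 35, 16], [21, 8, 2], [21, 12, 5], [22, 15, 8], [38, 25, 16], [55, 32, 20], [67, 42, 29], [74, 42, 28], [85, 48, 33], [89, 55, 34], [90, 54, 36], [91, 55, 37], [92, 56, 39], [90, 50, 33], [93, 56, 40], [88, 51, 35], [85, 49, 32], [86, 51, 33], [87, 49, 32], [88, 52, 35], [89, 51, 37]]
```

>>> {"method": "jog_arm", "body": {
  "moves": [
    {"fingers":1,"slide":[0,0,40],"angular":[0,0,0]},
    {"fingers":1,"slide":[0,0,80],"angular":[0,0,0]},
    {"fingers":1,"slide":[0,0,120],"angular":[0,0,0]},
    {"fingers":1,"slide":[0,0,160],"angular":[0,0,0]},
    {"fingers":1,"slide":[0,0,164],"angular":[0,0,0]},
    {"fingers":1,"slide":[0,15,164],"angular":[0,0,0]},
    {"fingers":1,"slide":[0,30,164],"angular":[0,0,0]},
    {"fingers":1,"slide":[0,40,164],"angular":[0,0,0]},
    {"fingers":1,"slide":[0,44,164],"angular":[0,0,0]},
    {"fingers":1,"slide":[0,44,164],"angular":[0,0,0]}
  ]
}}

```text
clock: 21.93
tcp_pos: [0.5655, 0.0506, 0.1608]
orientation: [-0.002, -0.048, 0.999, -0.011]
wrist_force: [-0.7, -13.9, -2.9]
finger_gap: -0.0003
grip_force: 6.5
```

>>> {"method": "jog_arm", "body": {
  "moves": [
    {"fingers":1,"slide":[0,4,0],"angular":[0,0,0]},
    {"fingers":1,"slide":[0,4,0],"angular":[0,0,0]},
    {"fingers":1,"slide":[0,4,0],"angular":[0,0,0]}
  ]
}}

```text
clock: 22.18
tcp_pos: [0.5654, 0.0508, 0.1609]
orientation: [-0.002, -0.046, 0.999, -0.014]
wrist_force: [0.7, -24.5, -1.6]
finger_gap: -0.0
grip_force: 11.9
```

It doesn't move under 24 N, so the bin is fully shut. I'll back off and hand in.

>>> {"method": "jog_arm", "body": {
  "moves": [
    {"fingers":1,"slide":[0,-20,0],"angular":[0,0,0]},
    {"fingers":1,"slide":[0,-40,0],"angular":[0,0,0]},
    {"fingers":1,"slide":[0,-50,-40],"angular":[0,0,0]},
    {"fingers":1,"slide":[0,-50,-80],"angular":[0,0,0]},
    {"fingers":1,"slide":[0,-50,-120],"angular":[0,0,0]},
    {"fingers":1,"slide":[0,-50,-120],"angular":[0,0,0]},
    {"fingers":1,"slide":[0,-50,-120],"angular":[0,0,0]}
  ]
}}

```text
clock: 22.77
tcp_pos: [0.572, 0.0093, 0.2853]
orientation: [0.002, -0.049, 0.999, -0.008]
wrist_force: [-0.3, 0.8, -0.5]
finger_gap: -0.0001
grip_force: 0.0
```

```bash
python3 -c "
from workcell import *
print(hand_in())"
```

```text
the job is handed in; nothing more can be done
None
```

Job handed in at about 23 s, no verdict returned: I opened the bin to its stop, tipped all three tubes into it with the scoop, stood the empty scoop back on the counter, pushed the bin shut, and left the bags and plant untouched.

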